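# Dress the running stone through the guard's port

## Robot

A 6-joint arm with a two-finger parallel gripper is mounted at the origin on the work surface. World frame = base frame: x ahead of the robot, y to its left, z up, the work surface at z = 0. Lengths are in m, angles in degrees, forces in N, time in s.
With the tool pointing down it reaches from about 0.35 to 0.875 m from the base axis. Payload 4.2 kg.
Tool frame: the origin (TCP) lies midway between the tips of the shut fingers; the grasp point (between the pads) lies 19 mm behind it; z points along the fingers, y is the line along which they close (so a half turn about z gives the same grasp; the last joint's range is limited). The gripper opens to 87 mm and grips with 3 to 60 N. Pads are 19 mm wide; open, the fingers measure 117 mm over their backs; the gripper's body (75 mm by 190 mm) begins 51 mm behind the grasp point.
Start: joints at [-59.209, 22.042, 0.453, 0, -68.411, -14.817], TCP at [0.172, -0.601, 0.223] pointing down, gripper open.
Joint ranges: [-179.83, 179.83], [-69.29, 118.12], [-61.27, 80.66], [-181.25, 117.63], [-171.15, -9.14], [-177.46, 177.46]. Speed limits (degrees/s): [159.86, 159.86, 180, 180, 180, 180].

## Interface

Orientations are given as [roll, pitch, yaw] about the fixed x, y, z axes, in that order (R = Rz(yaw) Ry(pitch) Rx(roll)).
In Python, from workcell import env gives the robot as it stands. The module is installed in compiled form; this text tells all that it offers. Calls block until the motion is done:
- env.goto(position, orientation): joint-space move of the TCP to a pose.
- env.move_straight(position, rotation=None, rate=0.15, force_limit=None): straight line of the TCP; rotation=None keeps the orientation; rate is the mean speed in m/s. With force_limit (N) it stops when the force on the tool has changed by that much, and returns True; else False.
- env.set_joints(angles): joint-space move.
- env.gripper_to(opening, grasp_force=None): opening from 0.0 (shut) to 1.0 (fully open); grasp_force is the grip in N (None keeps the last); returns when the fingers have stopped.
- env.dwell(seconds).
- env.inverse_kinematics(position, orientation): joint angles nearest the present ones, or None.
- env.read_state(): the state.
- env.grab_frame(name): name is "side" or "top"; returns a dict with "image" (384x512x3 uint8, blue, green, red), "fx", "fy", "cx", "cy" (pixels), "position" and "orientation" of the camera in the world. Camera axes: x right, y up, looking along -z (the intrinsics and any distortion apply to the point x, -y, -z); pixel columns grow to the right and rows downward; lengths in m; the calibration is good to about 2 mm. A picture is of the moment at which its call begins. There is no depth.
A pose or a line that the arm cannot do raises env.Unreachable and nothing moves.
- env.close_job(): hands the job in; it is judged then, once.
Trained networks look in a picture, given as the dict that the camera call returned (one of the last four; its "shot" number tells which), for a name from the list of things; names that differ only in an ending like _2 or _b are one class to them, and where a whole thing is asked for, a point or a joint stands for the part that bears it (a point fixed in the world has none). Each returns a list of dicts, best first, with "score" (0 to 1); they miss things now and then, are a little off and sometimes report something else, mostly with a low value. They report only what shows in the picture. A call takes as long as a camera call. They do not tell look-alikes from the thing itself.
- env.search_frame(picture, thing): "xyz" ([x, y, z] in m, in world coordinates, good to about 4 mm: the middle of the surface that is visible of it).
- env.trace(picture, thing): "mask" (384x512 bool, what is visible of it).
The state is a dict: "clock": time; "joint_positions": joint angles; "qvel": joint speeds; "joint_torque": joint torques, N m; "position": TCP position; "tool_rot": TCP orientation; "force": force on the tool from outside, world axes, zero at the start; "wrist_torque": the same for the moment, N m; "opening": opening from 0.0 (shut) to 1.0 (fully open); "finger_force": force on a finger pad.
Only numpy, scipy, OpenCV 4.12 (cv2) and the standard library are available. Lean on these libraries where they do the work, as an engineer would, in place of code of your own. Each camera call takes 0.05 s, during which the arm holds its last target. There are 200 camera calls.

## Task

The wet grinder is running and its stone needs dressing. Draw the dark grey dressing stick out of the tool block, pass its lower end down through the slot of the port on top of the guard and press it lightly on the stone, about ten newtons. Never let go of it: finish while still holding the stick there, upright in the port and pressed on the stone, and leave the white stick, knife, scissors and oil bottle where they are.

Things in the scene. Friction and masses are not known exactly. Their poses are not given: they have to be found in the camera images.
- grey_stick: Dark grey abrasive dressing stick, a square-edged bar standing upright in one of the block's two pockets (which one varies), 70 mm showing: 13 mm along its x, 25 mm along its y, 120 mm tall along z (up), about 100 g. Origin at the centre of its lower end face. Turned half round about z it fits just as well.
- white_stick: Off-white dressing stick of the same size and axes, in the other pocket of the block, to be left there.
- block: Fixed light wooden tool block, 60 (x) by 140 (y) by 60 mm tall; origin at the centre of its underside. Two pockets, centred at its y = +42 and -42 mm, each 17 (x) by 29 mm (y) and 50 mm deep (floor 10 mm above the bench). The sticks' axes start parallel to the block's.
- grinder: Fixed wet grinder: green motor housing 170 x 210 x 180 mm on its -y side, a brown leather wheel of radius 95 mm beyond it; the pale grindstone under a green guard whose aluminium port block is the highest part (246 mm with its yellow lips). Steel tool support bar 135 mm to its -x, 160 mm high. Origin on the bench straight below the port and the axle; z up.
- port (a point): Centre of the port's slot at the port block's top face, 240 mm above the bench; axes as the grinder's. The slot goes straight down through the 14 mm block, 15 mm along x by 27 mm along y: 2 mm wider than the stick both ways (1 mm a side). Yellow lips round it flare out at 45 degrees, 6 mm high. The stone's top is 25 mm below this point.
- stone: Pale grindstone, rigid disc of radius 100 mm, 40 mm wide along y; origin at its centre on the axle, 125 mm below the port. It turns all the time, about 10 rad/s about the grinder's y axis, its top running to the grinder's +x, and drags the stick that way when pressed; hard pressing slows it.
- knife: Kitchen knife lying on the bench, 300 mm long along its x, dark wooden handle to -x, 19 mm high; origin under its middle.
- scissors: Closed scissors with red rings lying on the bench, 190 mm long along x, rings to -x, 13 mm high; origin under the rivet.
- oil: Amber oil bottle with a red cap standing on the bench, 54 mm diameter, 140 mm tall; origin at the centre of its underside.
There are look-alikes about, which are no part of the job. Of the things like the grey_stick, leave any that is orange or purple; of the rest the smaller one is meant.

How it is judged (in metres and radians):
On the way, in this order (a step that is already met when the one before it is completed fails the run):
1. the grey stick is drawn clear of the block in the gripper (z of grey_stick in the frame of block above 0.065 m and contact force between the fingers and grey_stick above 3 N), for 0.2 s.
2. its lower end has passed right through the port's slot (x of grey_stick in the frame of port between -0.004 and 0.004 m and y of grey_stick in the frame of port between -0.004 and 0.004 m and z of grey_stick in the frame of port below -0.014 m), for 0.1 s.
At the end, for the whole second after the job is handed in: The gripper still holds the grey stick, its lower end through the slot (within 4 mm of its middle, 20 mm or more below its top), within 0.10 rad of upright, pressing on the stone with 2 to 30 N; the white stick has moved under 15 mm, knife, scissors and oil under 20 mm (x of grey_stick in the frame of port between -0.004 and 0.004 m and y of grey_stick in the frame of port between -0.004 and 0.004 m and z of grey_stick in the frame of port below -0.02 m and angle between grey_stick's own z axis and vertical below 0.1 rad and contact force between grey_stick and stone between 2 and 30 N and contact force between the fingers and grey_stick above 3 N and distance of white_stick from where it was at the start of the episode below 0.015 m and distance of each of knife, scissors, oil from where it was at the start of the episode below 0.02 m); the arm keeps its last pose, push and grip.
It fails at once if the grey stick is let go after it has been drawn out of the block (height (world z) of grey_stick above 0.04 m and contact force between the fingers and grey_stick below 0.3 N).
It fails at once if the stick is rammed on the stone with more than 60 N (contact force between grey_stick and stone above 60 N).
It fails at once if the white stick is pulled out of its place (15 mm) (distance of white_stick from where it was at the start of the episode above 0.015 m).
It fails at once if knife, scissors or oil bottle is pushed away (20 mm) (distance of any of knife, scissors, oil from where it was at the start of the episode above 0.02 m).
It also fails if it takes over 54 s, if anything falls off the work surface, if the arm or the gripper's body presses on something with over 40 N, if the wrist force passes 120 N, or if a joint passes its speed limit or range.

## Working session

There is one attempt and no reset: what is moved stays moved. The work goes in short steps, each a Python script; the robot and the scene stay as the last script left them, time stands still between calls to the robot, and variables do not carry over. Pictures are saved under pics/ and viewed, at most 10 in all, crops included, and the job is handed in when it is done.

```bash
mkdir -p pics
cat > h.py <<'E'
from workcell import env
import numpy as np, cv2
from scipy.spatial.transform import Rotation as R
def cam(p):
    o=np.array(p["orientation"],float)
    M=R.from_euler('xyz',o,degrees=True).as_matrix() if o.shape==(3,) else (o if o.shape==(3,3) else None)
    return M,np.array(p["position"])
def ray(p,u,v):
    M,c=cam(p); d=np.array([(u-p["cx"])/p["fx"],-(v-p["cy"])/p["fy"],-1]); return c,M@d
def atz(p,u,v,z):
    c,d=ray(p,u,v); return c+d*(z-c[2])/d[2]
def proj(p,X):
    M,c=cam(p); q=(np.atleast_2d(X)-c)@M
    return np.c_[p["cx"]-p["fx"]*q[:,0]/q[:,2], p["cy"]+p["fy"]*q[:,1]/q[:,2]]
E
python3 - <<'E'
from h import *
np.set_printoptions(precision=4,suppress=True)
for n in ("top","side"):
    p=env.grab_frame(n); cv2.imwrite(f"pics/{n}0.png",p["image"]); np.save(f"{n}0.npy",p,allow_pickle=True)
    print(n,{k:v for k,v in p.items() if k!="image"})
    for t in ("grey_stick","white_stick","block","port","grinder","stone","knife","scissors","oil"):
        try:
            print(t,[(np.round(d["xyz"],3).tolist(),round(d["score"],2),proj(p,d["xyz"])[0].round().tolist()) for d in env.search_frame(p,t)])
        except Exception as e: print(t,repr(e))
print(env.read_state())
E
```

```text
top {'fx': 422.7977697874246, 'fy': 422.7977697874246, 'cx': 256.6248957661915, 'cy': 192.87979561731464, 'position': array([0.315 , 0.1485, 1.2965]), 'orientation': array([  8.8118,   1.3406, -88.6611]), 'shot': 1}
grey_stick [([0.45, 0.312, 0.152], 0.71, [208.0, 207.0]), ([0.57, -0.198, 0.178], 0.69, [398.0, 165.0]), ([0.536, 0.261, 0.122], 0.65, [228.0, 178.0]), ([0.451, 0.249, 0.11], 0.53, [232.0, 209.0])]
white_stick [([0.56, 0.178, 0.123], 0.46, [258.0, 171.0])]
block [([0.544, 0.223, 0.058], 0.62, [243.0, 180.0])]
port [([0.563, -0.204, 0.182], 0.6, [400.0, 168.0])]
grinder [([0.569, -0.2, 0.176], 0.64, [398.0, 166.0])]
stone [([0.589, -0.066, 0.127], 0.79, [344.0, 162.0])]
knife [([0.72, 0.245, 0.009], 0.67, [239.0, 128.0])]
scissors [([0.326, 0.265, 0.011], 0.56, [228.0, 254.0])]
oil [([0.559, 0.445, 0.094], 0.64, [167.0, 171.0])]
side {'fx': 402.08587869964805, 'fy': 402.08587869964805, 'cx': 262.4492080511739, 'cy': 188.14345745857096, 'position': array([0.1337, 0.6952, 0.7444]), 'orientation': array([  48.1891,    0.9939, -145.7974]), 'shot': 2}
grey_stick [([0.445, 0.322
[... 470 characters left out ...]
.134], 0.87, [288.0, 140.0])]
knife [([0.728, 0.245, 0.012], 0.7, [173.0, 219.0])]
scissors [([0.318, 0.27, 0.008], 0.67, [311.0, 306.0])]
oil [([0.556, 0.463, 0.086], 0.85, [153.0, 297.0])]
{'clock': 1.0, 'joint_positions': array([-59.2101,  22.0414,   0.4522,   0.0002, -68.4102, -14.8162]), 'qvel': array([-0.0202, -0.0598, -0.021 , -0.135 ,  0.0689, -0.0011]), 'joint_torque': array([  0.0003, -39.0475,  18.7626,   4.2244,   0.0154,  -0.    ]), 'position': array([ 0.172 , -0.6008,  0.2226]), 'tool_rot': array([-179.9993,    0.    , -164.0263]), 'force': array([-0.5706, -0.4938,  0.5806]), 'wrist_torque': array([-0.0167,  0.056 , -0.0135]), 'finger_force': 0.0, 'opening': 0.9974893439189283}
```

Run:
```python
import cv2
t=cv2.imread("pics/top0.png");s=cv2.imread("pics/side0.png")
cv2.imwrite("pics/top_c.png",cv2.resize(t[70:320,130:450],None,fx=2.4,fy=2.4,interpolation=cv2.INTER_CUBIC))
cv2.imwrite("pics/side_c.png",cv2.resize(s[80:330,120:420],None,fx=2.4,fy=2.4,interpolation=cv2.INTER_CUBIC))
```

```text
(no output)
```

View pics/top_c.png

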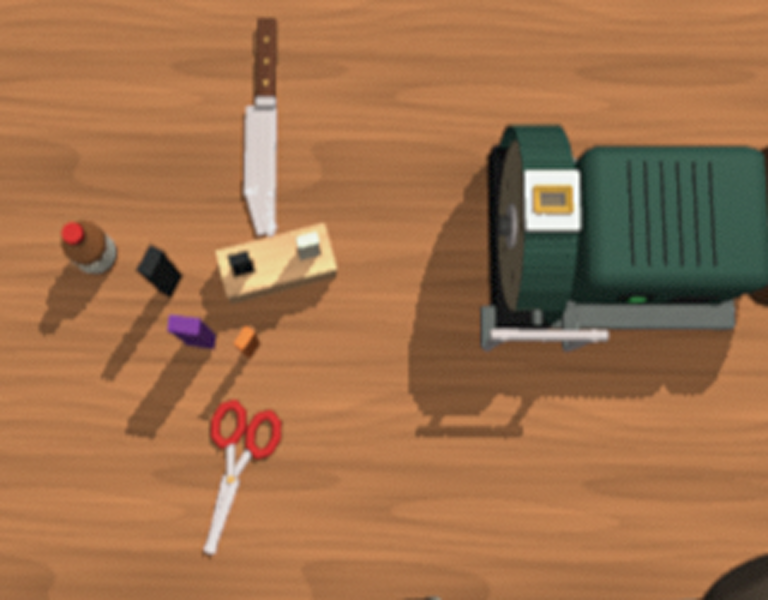

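View pics/side_c.png

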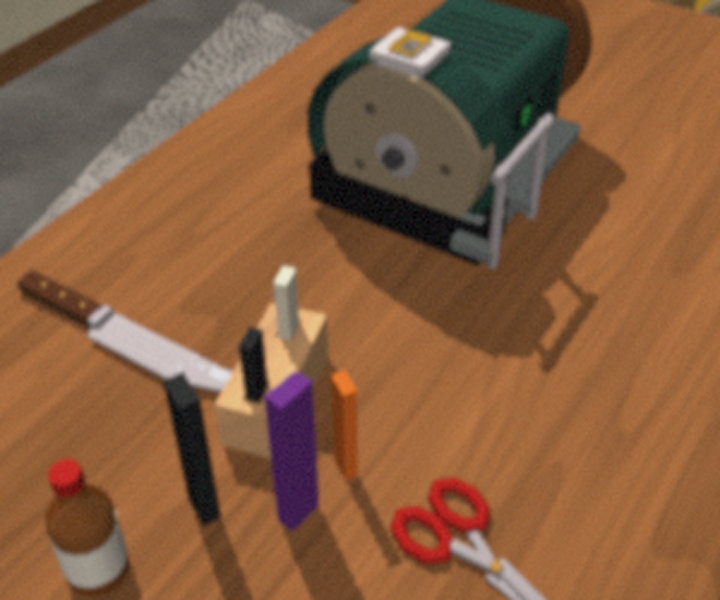

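Candidates for the grey stick (top image px):
- Dark stick in the block at (228,178).
- Taller free-standing dark stick at (197,182).
- Purple stick at (208,207).
- Orange stick at (232,209).

I choose the dark one in the block pocket. It is the smaller of the two greys, and the white stick is at (258,171). The port with its yellow lips is at (359,153). Next I fit the poses and make the check crop.

```bash
cat > fit.py <<'E'
from h import *
from scipy.optimize import minimize
S=8
def box(x,y,yaw,cx,cy,lx,ly,z0,z1):
    c=np.array([[cx+a*lx/2,cy+b*ly/2] for a in(-1,1) for b in(-1,1)])
    t=np.radians(yaw); q=c@np.array([[np.cos(t),np.sin(t)],[-np.sin(t),np.cos(t)]])+[x,y]
    return np.vstack([np.c_[q,np.full(4,z)] for z in(z0,z1)])
def render(p,boxes,roi):
    u0,v0,u1,v1=roi; im=np.zeros(((v1-v0)*S,(u1-u0)*S),np.float32)
    for b in boxes:
        q=(proj(p,b)+.5-[u0,v0])*S
        cv2.fillConvexPoly(im,cv2.convexHull(np.round(q*16).astype(np.int32)),1.,shift=4)
    return cv2.resize(im,(u1-u0,v1-v0),interpolation=cv2.INTER_AREA)
def blockset(x,y,w,g):
    return [box(x,y,w,0,0,.06,.14,0,.06)]+[box(x,y,w,0,c,.013,.025,.06,.13) for c in(.042,-.042)]
E
python3 - <<'E'
from fit import *
np.set_printoptions(precision=4,suppress=True)
t=env.grab_frame("top"); s=env.grab_frame("side")
ms={}
for n,p in(("t",t),("s",s)):
    for th in("block","grey_stick","white_stick"):
        for d in env.trace(p,th):
            m=d["mask"]; v,u=np.nonzero(m); print(n,th,round(d["score"],2),m.sum(),u.mean().round(1),v.mean().round(1))
            ms.setdefault((n,th),[]).append(m)
# top fit: wood+sticks union
def near(key,u,v):
    return min(ms[key],key=lambda m:np.hypot(np.nonzero(m)[1].mean()-u,np.nonzero(m)[0].mean()-v))
for n,p,gu,wu,roi in(("t",t,(228,178),(258,171),(205,150,285,205)),("s",s,(224,232),(238,208),(190,170,275,290))):
    if not all((n,k) in ms for k in("block","grey_stick","white_stick")): continue
    U=near((n,"grey_stick"),*gu)|near((n,"white_stick"),*wu)|ms[(n,"block")][0]
    u0,v0,u1,v1=roi; T=U[v0:v1,u0:u1].astype(np.float32)
    f=lambda a:float(np.abs(render(p,blockset(a[0],a[1],a[2]*100,0),roi)-T).sum())
    r=min((minimize(f,[.547,.222,w/100],method="Nelder-Mead",options=dict(initial_simplex=[[.547,.222,w/100],[.557,.222,w/100],[.547,.232,w/100],[.547,.222,w/100+.08]],xatol=1e-5,fatol=.01)) for w in(-20,-10,10,20)),key=lambda r:r.fun)
    print(n,"block",r.x*[1,1,100],r.fun,T.sum())
# port yellow
for n,p,c in(("t",t,(359,153)),("s",s,(292,99))):
    im=p["image"]; hsv=cv2.cvtColor(im,cv2.COLOR_BGR2HSV); u,v=c
    m=cv2.inRange(hsv,(15,110,90),(38,255,255)); k=np.zeros_like(m);k[v-20:v+20,u-20:u+20]=m[v-20:v+20,u-20:u+20]
    pts=np.argwhere(k)[:,::-1].astype(np.float32); h=cv2.convexHull(pts)
    M=cv2.moments(h); cc=(M["m10"]/M["m00"],M["m01"]/M["m00"])
    W=np.array([atz(p,*q,.246)[:2] for q in h[:,0]],np.float32)
    print(n,"lips",len(pts),cc,atz(p,*cc,.246),cv2.minAreaRect(W*1000))
    w=cv2.inRange(hsv,(0,0,165),(179,60,255)); k=np.zeros_like(w);k[v-20:v+20,u-25:u+25]=w[v-20:v+20,u-25:u+25]
    pts=np.argwhere(k)[:,::-1]; W=np.array([atz(p,*q,.24)[:2] for q in pts],np.float32); print("alu",cv2.minAreaRect(W*1000))
a=cv2.resize(t["image"][150:205,190:275],None,fx=8,fy=8,interpolation=cv2.INTER_CUBIC)[:, :400]
b=cv2.resize(t["image"][125:180,330:380],None,fx=8,fy=8,interpolation=cv2.INTER_CUBIC)
cv2.imwrite("pics/crop.png",np.hstack([a,b])[:600,:800])
# heights of lookalikes from side masks
for m in ms.get(("s","grey_stick"),[]):
    v,u=np.nonzero(m); print("side stick",u[v.argmax()],v.max(),u[v.argmin()],v.min())
E
```

```text
t block 0.58 942 244.7 180.0
t grey_stick 0.71 273 196.4 182.7
t grey_stick 0.67 72 230.1 179.0
t grey_stick 0.59 192 209.1 207.6
t white_stick 0.49 77 257.9 171.5
s block 0.74 1461 318.1 310.8
s block 0.69 1169 232.7 237.9
s block 0.65 1184 170.8 218.8
s grey_stick 0.88 791 200.1 266.2
s grey_stick 0.81 1158 241.8 266.9
s grey_stick 0.75 254 225.4 231.7
s grey_stick 0.65 376 263.3 257.7
s white_stick 0.7 238 239.1 206.6
s white_stick 0.44 3019 288.9 138.2
s white_stick 0.33 9941 308.8 127.5
t block [ 0.5512  0.2199 15.8862] 54.46875 1082.0
s block [ 0.5976  0.1675 39.6864] 1064.046875 492.0
t lips 124 (359.9458874458874, 153.0021645021645) [ 0.5848 -0.0829  0.246 ] ((584.861328125, -82.88328552246094), (26.066301345825195, 40.50405502319336), 0.9829347729682922)
alu ((586.4993286132812, -83.87644958496094), (62.93246841430664, 56.414512634277344), 0.9593650102615356)
s lips 88 (291.14743589743586, 92.93181818181819) [ 0.5959 -0.0984  0.246 ] ((588.0686645507812, -116.91646575927734), (125.9975814819336, 49.49876022338867), 82.13288879394531)
alu ((587.1442260742188, -79.26315307617188), (64.96876525878906, 58.47605514526367), 1.786927580833435)
side stick 205 298 193 236
side stick 241 301 242 235
side stick 225 247 225 217
side stick 265 279 261 236
```

View pics/crop.png

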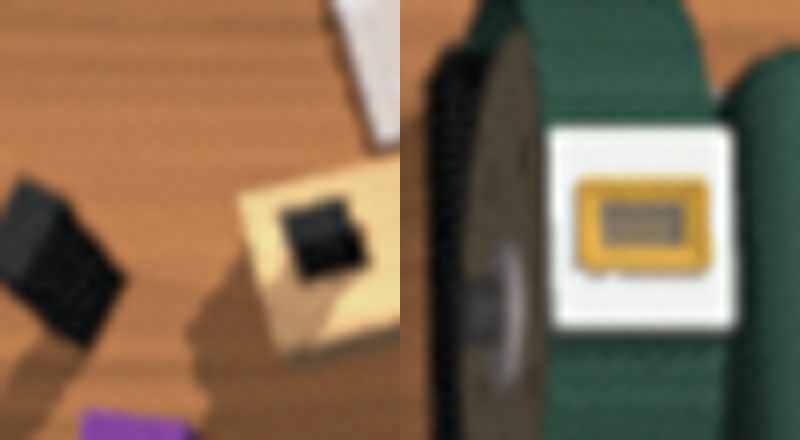

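The crop confirms the choice. The dark stick sits in the block pocket at about (230,179) px, and the taller look-alike stands free at (197,182). The yellow lips are at (360,153), nearly axis-aligned. Before moving I check how high the neighbours stand and whether inverse kinematics works.

Run:
```python
from fit import *
np.set_printoptions(precision=3,suppress=True)
s=np.load("side0.npy",allow_pickle=True).item()
for n,b,t in(("dark",(205,298),(193,236)),("purple",(241,301),(242,238)),("orange",(265,279),(262,238)),("grey",None,(225,217))):
    if b is None: continue
    B=atz(s,*b,0); zs=np.linspace(.05,.25,401)
    q=proj(s,np.c_[np.full(401,B[0]),np.full(401,B[1]),zs]); i=np.abs(q[:,1]-t[1]).argmin(); print(n,B,zs[i])
print(proj(s,[[.5397,.2603,.13],[.5397,.2603,.06]]))
g=env.inverse_kinematics
for y in(105.9,-74.1): print(y,g([.5397,.2603,.2],[180,0,y]),g([.5397,.2603,.095],[180,0,y]))
for y in(91,-89): print(y,g([.585,-.083,.31],[180,0,y]),g([.585,-.083,.42],[180,0,y]))
```

```text
dark [0.517 0.372 0.   ] 0.1985
purple [0.449 0.335 0.   ] 0.201
orange [0.438 0.261 0.   ] 0.137
[[224.228 219.926]
 [226.765 241.694]]
105.9 [ 41.216  20.477  -5.287   0.    -64.236 154.684] [ 41.216  26.259 -12.792   0.    -50.949 154.684]
-74.1 [ 41.216  20.477  -5.287   0.    -64.236 -25.316] [ 41.216  26.259 -12.792   0.    -50.949 -25.316]
91 [  7.616  16.043   4.135   0.    -78.092 173.384] [  7.616  15.14   17.935   0.    -92.795 173.384]
-89 [  7.616  16.043   4.135   0.    -78.092  -6.616] [  7.616  15.14   17.935   0.    -92.795  -6.616]
```

Run:
```python
from fit import *
np.set_printoptions(precision=4,suppress=True)
x,y=.5397,.2603; o=[180,0,-74.1]
s=env.read_state()
env.move_straight([.172,-.601,.42],rate=.3)
env.goto([x,y,.40],o)
env.gripper_to(.75)
print(env.move_straight([x,y,.20],rate=.25))
print(env.move_straight([x,y,.096],rate=.1,force_limit=8))
print(env.read_state()["position"],env.read_state()["clock"])
env.gripper_to(0,grasp_force=40); env.dwell(.2)
s=env.read_state(); print({k:s[k] for k in("clock","position","opening","finger_force","force")})
p=env.grab_frame("side"); cv2.imwrite("pics/grasp.png",cv2.resize(p["image"][130:330,120:370],None,fx=3,fy=3,interpolation=cv2.INTER_CUBIC))
```

```text
False
False
[0.5402 0.2606 0.0968] 8.325
{'clock': 9.4333, 'position': array([0.5397, 0.2603, 0.096 ]), 'opening': 0.14570229978196672, 'finger_force': 39.97799622360617, 'force': array([ 0.4317, -0.103 ,  0.338 ])}
```

View pics/grasp.png

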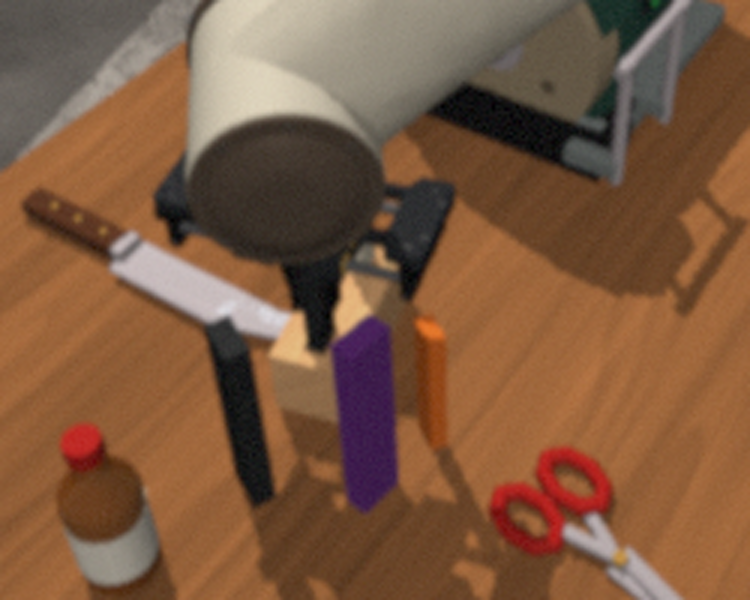

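The picture shows the fingers on the dark stick in the block, at about (227,235) full-frame px. The opening of 12.7 mm matches the 13 mm stick, and the neighbours are untouched. Next I lift it and hover over the port.

Run:
```python
from fit import *
np.set_printoptions(precision=4,suppress=True)
x,y=.5397,.2603
print(env.move_straight([x,y,.13],rate=.08,force_limit=25))
print(env.move_straight([x,y,.40],rate=.25))
env.goto([.5848,-.0829,.40],[180,0,-89])
env.move_straight([.5848,-.0829,.355],rate=.15); env.dwell(.3)
s=env.read_state(); print({k:s[k] for k in("clock","position","tool_rot","opening","finger_force","force","wrist_torque")})
for n in("side","top"):
    p=env.grab_frame(n); np.save(n+"1.npy",p,allow_pickle=True)
    print(n,proj(p,[[.5848,-.0829,.269],[.5848,-.0829,.246],[.5848,-.0829,.336]]))
    if n=="side": a=cv2.resize(p["image"][40:130,240:350],None,fx=7,fy=7,interpolation=cv2.INTER_CUBIC)
    else: b=p["image"][110:210,300:430]
cv2.imwrite("pics/hover.png",a[:600,:800])
```

```text
False
False
{'clock': 13.3417, 'position': array([ 0.5851, -0.0829,  0.3559]), 'tool_rot': array([-179.9   ,   -0.0006,  -88.9937]), 'opening': 0.14744133727932188, 'finger_force': 39.977961145341396, 'force': array([ 0.0651,  0.0444, -1.387 ]), 'wrist_torque': array([-0.0196,  0.0979,  0.031 ])}
side [[292.0507  88.2593]
 [291.7573  96.6814]
 [292.9598  62.1598]]
top [[361.961  150.7352]
 [359.942  153.0161]
 [368.3741 143.4905]]
```

View pics/hover.png

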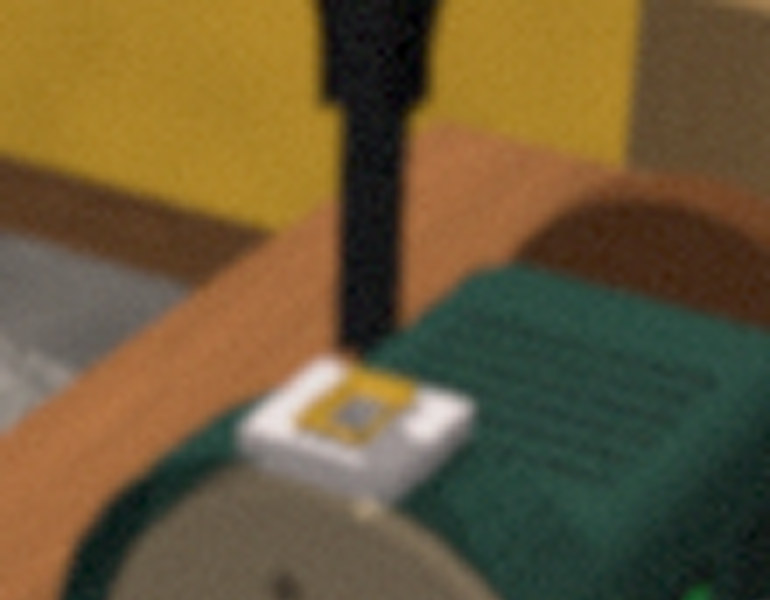

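The side view shows the stick hanging upright above the port, its lower end at about (292.4,90) px and the slot at about (291,98.6). That leaves roughly 1 px of offset, which I refine numerically.

Run:
```python
from fit import *
np.set_printoptions(precision=4,suppress=True)
P=np.array([.5848,-.0829]); s=np.load("side1.npy",allow_pickle=True).item()
im=s["image"]
# stick rows 58..84: subpixel edges of dark column vs rendered
g=im.astype(np.float32).max(2)
for v in(62,66,70,74,78,82):
    row=cv2.resize(g[v:v+1,278:308],None,fx=10,fy=1,interpolation=cv2.INTER_LINEAR)[0]
    d=np.nonzero(row<(row.min()+np.median(row[:60]))/2)[0]/10+278-.45
    r=render(s,[box(*P,1,0,0,.013,.025,.269,.389)],(278,v,308,v+1))[0]
    c=(r*np.arange(278,308)).sum()/r.sum(); print(v,d.min(),d.max(),(d.min()+d.max())/2,"pred",c,r.sum())
hsv=cv2.cvtColor(cv2.resize(im[85:112,272:312],None,fx=8,fy=8,interpolation=cv2.INTER_LINEAR),cv2.COLOR_BGR2HSV)
m=cv2.inRange(hsv,(15,110,80),(38,255,255)); m[:6*8]=0
n,l,st,ce=cv2.connectedComponentsWithStats(m); i=1+st[1:,4].argmax()
h=cv2.convexHull(np.argwhere(l==i)[:,::-1].astype(np.int32)); M=cv2.moments(h)
c=np.array([M["m10"],M["m01"]])/M["m00"]/8-.4375+[272,85]
r=render(s,[np.vstack([box(*P,1,0,0,.027,.039,.246,.246),box(*P,1,0,0,.017,.029,.24,.24)])],(272,85,312,112)); v,u=np.indices(r.shape)
print("lips",c,"area",M["m00"]/64,"pred",(r*u).sum()/r.sum()+272,(r*v).sum()/r.sum()+85,r.sum())
# px -> world sensitivity
q=proj(s,[[*P,.25],[P[0]+.001,P[1],.25],[P[0],P[1]+.001,.25]]); print("px/mm",q[1:]-q[0])
a=im[85:112,272:312]; t=np.load("top1.npy",allow_pickle=True).item()["image"][125:185,330:400]
cv2.imwrite("pics/c2.png",np.hstack([cv2.resize(a,(400,270),interpolation=cv2.INTER_CUBIC),cv2.resize(t,(315,270),interpolation=cv2.INTER_CUBIC)]))
```

```text
62 288.25 297.55 292.9 pred 293.0 10.25
66 288.15000000000003 297.25 292.70000000000005 pred 292.83076923076925 10.15625
70 288.15000000000003 297.05 292.6 pred 292.6986089644513 10.109375
74 288.15000000000003 296.75 292.45000000000005 pred 292.609375 10.0
78 287.95 296.75 292.35 pred 292.44303797468353 9.875
82 287.65000000000003 307.45 297.55 pred 292.3164556962025 9.875
lips [290.8036  96.7881] area 116.7265625 pred 291.4949329846355 97.14285714285714 95.59375
px/mm [[-0.3458 -0.1068]
 [-0.2087  0.1685]]
```

View pics/c2.png

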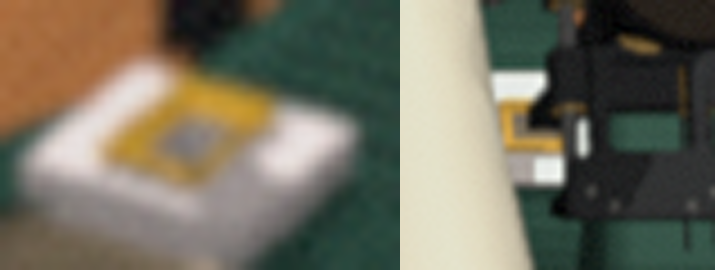

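The stick matches the forward kinematics to 0.1 px, so it is centred in the grip. The side view puts the port about 1.5 mm further in +x. I'll descend gently, using the contact forces to correct.

Run:
```python
from fit import *
np.set_printoptions(precision=3,suppress=True)
P=np.array([.5863,-.0831])
env.move_straight([*P,.345],rate=.1); env.dwell(.3)
f0=env.read_state()["force"]; w0=env.read_state()["wrist_torque"]
for k in range(5):
    hit=env.move_straight([*P,.309],rate=.02,force_limit=4)
    env.dwell(.1); s=env.read_state(); f=s["force"]-f0
    print(hit,s["clock"],s["position"]*1000,f,s["wrist_torque"]-w0,P*1000)
    if not hit: break
    if s["position"][2]<.312 or abs(f[2])>15: break
    # step in direction of lateral reaction
    l=f[:2]; 
    if np.linalg.norm(l)<.6: break
    P=s["position"][:2]+.0008*l/np.linalg.norm(l)
    env.move_straight([*P,s["position"][2]+.002],rate=.03); env.dwell(.15)
```

```text
True 15.125 [586.881 -82.936 324.68 ] [ 1.509 -0.766  0.29 ] [-0.123 -0.758 -0.036] [586.3 -83.1]
False 16.6583 [587.597 -83.281 309.112] [ 0.249  0.071 -1.415] [0.063 0.028 0.021] [587.594 -83.298]
```

Run:
```python
from fit import *
np.set_printoptions(precision=3,suppress=True)
P=np.array([.5876,-.0833])
f0=env.read_state()["force"]
hit=env.move_straight([*P,.296],rate=.008,force_limit=5)
env.dwell(.1); s=env.read_state(); f=s["force"]-f0
print(hit,s["clock"],s["position"]*1000,f,s["finger_force"])
z=s["position"][2]
for k in range(25):
    if not hit: break
    if f[2]>8.5: break
    z-=.0002
    env.move_straight([*P,z],rate=.005); env.dwell(.15); s=env.read_state(); f=s["force"]-f0
    print(z*1000,s["position"]*1000,f)
    if s["position"][2]<.294: break
env.dwell(.5);s=env.read_state(); print(s["clock"],s["position"]*1000,s["tool_rot"],s["force"]-f0,s["wrist_torque"],s["finger_force"],s["opening"])
```

```text
True 17.8583 [589.075 -83.252 300.913] [-0.431 -1.157  6.215] 39.977005776017904
300.71255417126423 [588.083 -83.257 300.896] [1.518 0.023 5.621]
300.51255417126424 [588.033 -83.267 300.9  ] [2.252 0.742 7.187]
300.3125541712643 [588.127 -83.284 300.896] [ 3.581 -0.032  6.561]
300.1125541712643 [588.278 -83.277 300.906] [ 3.883 -1.117  7.906]
299.91255417126433 [588.461 -83.287 300.896] [3.735 0.658 8.382]
299.71255417126434 [588.492 -83.278 300.872] [ 3.374 -0.036  8.054]
299.51255417126436 [588.503 -83.321 300.881] [2.567 0.688 9.657]
21.3583 [588.49  -83.32  300.888] [-179.756    0.013  -88.976] [ 3.261 -0.261  9.326] [ 0.298 -1.3    0.001] 40.012758782249875 0.14345052159882973
```

The TCP stopped at 300.9 mm, which puts the stick's lower end at 214.9 mm, the stone's top, with about 9.5 N of push. I take one picture and check that it stays steady before handing in.

Run:
```python
from fit import *
np.set_printoptions(precision=3,suppress=True)
p=env.grab_frame("side"); cv2.imwrite("pics/end.png",cv2.resize(p["image"][40:320,130:400],None,fx=2.1,fy=2.1,interpolation=cv2.INTER_CUBIC))
F=[]
for k in range(20): env.dwell(.07); F.append(env.read_state()["force"])
print(np.mean(F,0),np.min(F,0),np.max(F,0))
for t in("white_stick","oil","knife","scissors"): print(t,[(np.round(d["xyz"],3),round(d["score"],2)) for d in env.search_frame(p,t)][:1])
```

```text
[3.293 0.981 6.961] [2.384 0.05  5.755] [4.299 1.705 8.039]
white_stick [(array([0.56 , 0.191, 0.098]), 0.8)]
oil [(array([0.553, 0.462, 0.089]), 0.86)]
knife [(array([0.731, 0.245, 0.011]), 0.95)]
scissors [(array([0.319, 0.273, 0.008]), 0.7)]
```

View pics/end.png

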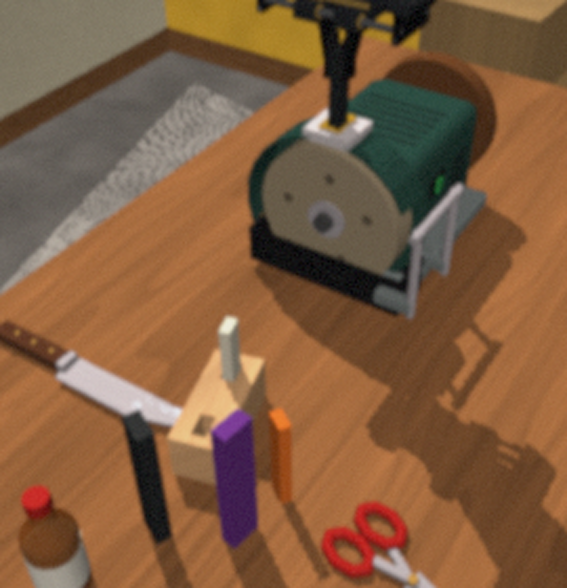

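The picture shows the held stick upright in the port at about (292,92) full-frame px. The grey pocket is empty, and the white stick, knife, scissors and bottle are unmoved. The push is steady at 7–9.5 N, so I hand in.

```bash
python3 -c "
from workcell import env
print(env.close_job(), env.read_state()['clock'])"
```

```text
the job is handed in; nothing more can be done
the job is handed in; nothing more can be done
```

The job is handed in, verdict not shown: the arm still holds the grey stick upright through the port slot, pressing the stone with about 8–9 N, and the white stick, knife, scissors and oil bottle look unmoved.

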